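# Pin the board carriage to its yoke

## Task

Lock the sliding board carriage of the soldering jig to its yoke: take the red-handled clevis pin out of the wooden stand and start it in the upper ear of the blue yoke, ease the carriage towards the yoke by its handle until the drawbar's eye comes under the pin and the pin drops into it, then press the pin fully home so that its flange sits flush on the ear. Work by feel: never force the pin, whether by pressing it on the drawbar or by driving the carriage on against it. Leave everything round the jig where it is.

Things in the scene. Friction and masses are not known exactly. Their poses are not given: they have to be found in the camera images.
- jig: fixed soldering jig: dark steel base 150 x 316 x 10 mm with two guide rods, a grey sliding carriage with a green circuit board, and at the +y end a blue yoke. Origin on the work surface; z up, +y = sliding direction, handle to yoke, +x away from the robot when unturned (yaw within 0.25). The yoke is 40 mm long in y; its two ears, 44 mm wide in x, are joined by a web on their +x side
- pin_hole (a point): centre of the mouth of the upper ear's hole, on the ear's top face, 67 mm above the work surface, at jig x 0, y +95 mm; axes as the jig's. The ear is 16 mm thick, its hole 13 mm with a chamfered mouth, straight down. Contact forces between pin and jig must add up to less than 35 N (the spring ball and its reaction make some 8 of them); 4 to 8 N over free running is enough to feel a stop
- lower_hole (a point): centre of the mouth of the lower ear's hole, 31 mm straight below pin_hole. The ear is 12 mm thick, its hole 13.8 mm, chamfered. A spring ball reaches 1.5 mm into the pin's path from the side: the pin drops freely only until its nose meets the ball, its flange still some 5 to 12 mm above the upper ear, and needs a steady push of about 4 to 10 N from there to go home
- carriage (a joint): slide of the carriage to the yoke, m: 0 to 0.047, starts at 0 to 0.003; about 4 N friction, stays where left. It carries the steel drawbar (30 x 12 mm, z 37.5 to 49.5 mm) that runs between the ears and has a 13.5 mm eye. The eye is under the pin hole at some value from 0.016 to 0.04: the bar is clamped at another length each time, not measured
- handle (a point): centre of the carriage's bow handle, moves with it: round steel bar of 10 mm, 60 mm long along jig x, 70 mm above the work surface, on two posts. Carriage plate top at 33 mm; the board begins 20 mm from the bar on its +y side and reaches about 47 mm high; the -y side is free. Pushed to +y to bring the eye under the pin
- pin_tip (a point): tip of the pin's nose. At the start solid bar, not the eye, lies under the pin hole: a pin put in the upper ear stops on the bar with its flange 31.5 mm above the ear, and stays standing there, leaning a little, when let go; as the eye comes under it, it drops by its own weight
- pin: the loose clevis pin, about 90 g: steel shank of 12 mm with a short tapered nose (10 mm at the tip, 3 mm long), a steel flange 28 mm wide and 4 mm thick, and a ribbed red round handle 20 mm wide and 28 mm high. Origin at the tip of the nose, z along the pin to the handle: flange underside at 49 mm, handle from 53 to 81 mm. It stands upright in the stand, its flange on the stand's top
- pin_flange (a point): centre of the underside of the pin's flange, 49 mm from the tip
- pin_stand: the drilled light-wood block, 64 x 64 x 60 mm, fixed, in which the pin stands at first (hole 14 mm, 55 mm deep); origin under its centre
- carton: fixed bystander: cardboard carton 204 x 270 x 161 mm high, left of the jig
- strip: fixed bystander: white power strip 50 x 285 x 39 mm along the back, behind the jig
- meter: bystander: multimeter 132 x 68 x 38 mm, behind the stand; a black pen pot, 147 mm high, stands to its right
- spool: bystander: spool of solder, 56 mm wide, 44 mm high
- flux: bystander: small amber vial with black cap, 34 mm wide, 56 mm high
- wash: bystander: small white vial with red cap, 38 mm wide, 65 mm high
- cutters: bystander: cutters with red and black grips, 183 mm long, lying flat
- driver: bystander: screwdriver with red handle, 161 mm long, lying flat

How it is judged (in metres and radians):
On the way, in this order (a step that is already met when the one before it is completed fails the run):
1. the pin is started in the yoke's upper ear: its tip at least 8 mm below the ear's top face and within 4 mm of the hole's axis, the pin upright within about 9 degrees (z of pin_tip in the frame of pin_hole below -0.008 m and horizontal distance between pin_tip and pin_hole below 0.004 m and angle between the z axis of pin and the z axis of jig, either way round below 0.15 rad), for 0.2 s.
2. the pin has entered the drawbar's eye: its tip at least 23 mm below the ear's top face and within 4 mm of the hole's axis (z of pin_tip in the frame of pin_hole below -0.023 m and horizontal distance between pin_tip and pin_hole below 0.004 m), for 0.2 s.
At the end, for the whole second after the job is handed in: The pin is through both ears and the eye, let go and at rest: its flange within 2 mm of the upper ear's top face, within 3 mm of the hole's axis and upright within about 3 degrees (z of pin_flange in the frame of pin_hole between -0.002 and 0.002 m and horizontal distance between pin_flange and pin_hole below 0.003 m and angle between the z axis of pin and the z axis of jig, either way round below 0.06 rad and linear speed of pin below 0.01 m/s); the robot touches nothing.
It fails at once if the pin is forced: more than 35 N between the pin and the jig (ears, drawbar or plunger) (contact force between pin and jig above 35 N).
It fails at once if a thing that stands round the jig is moved by more than 30 mm (distance of any of meter, spool, flux, wash, cutters, driver from where it was at the start of the episode above 0.03 m).
It also fails if it takes over 64 s, if anything falls off the work surface, if the arm or the gripper's body presses on something with over 40 N, if the wrist force passes 120 N, or if a joint passes its speed limit or range.

## Robot

A 6-joint arm with a two-finger parallel gripper is mounted at the origin on a cart in front of the work surface, level with it; the furniture and walls round the work are solid. World frame = base frame: x ahead of the robot, y to its left, z up, the work surface at z = 0. Lengths are in m, angles in degrees, forces in N, time in s.
With the tool pointing down it reaches from about 0.35 to 0.875 m from the base axis. Payload 15.5 kg.
Tool frame: the origin (TCP) lies between the finger pads; the fingertips stand ctrl.tcp_to_tips ahead of it and the grasp point (between the pads) lies 2 mm behind it (ctrl.tcp_to_tips is the distance from the TCP to the fingertips, in m); z points along the fingers, y is the line along which they close (so a half turn about z gives the same grasp; the last joint's range is limited). The gripper opens to 85 mm and grips with 20 to 120 N. Pads are 22 mm wide; open, the fingers measure 114 mm over their backs; the gripper's body (76 mm by 85 mm) begins 54 mm behind the grasp point. The pads swing forward as they close: fully open they stand 13 mm farther back than shut.
Start: joints at [-78.065, 28.281, 77.091, -0, 74.628, -5.472], TCP at [0.187, -0.596, 0.248] pointing down, gripper open.
Joint ranges: [-166.48, 166.48], [-47.26, 123.95], [12.59, 153.08], [-70.14, 250.14], [6.76, 159.57], [-176.63, 176.63]. Speed limits (degrees/s): [108.29, 108.29, 147.25, 172.46, 172.46, 172.46].

## Interface

Orientations are given as [roll, pitch, yaw] about the fixed x, y, z axes, in that order (R = Rz(yaw) Ry(pitch) Rx(roll)).
In Python, from bench import ctrl, grab_frame, get_calibration, job gives the robot as it stands. The module is installed in compiled form; this text tells all that it offers.
- The arm moves only by the tool arm_command, never from a script. Its argument "motion" is a list of rows, each a list of 3 entries, a list of its own where there are three numbers: the shift along the tool's x, y, z in a scale on which 1.0 is 1000 mm, then the turn about the tool's z in shares of pi/2 rad (1.0 is pi/2 rad), then the closure, from 0 (fully open) to 1 (shut). In form: [[[tx, ty, tz], roll, hand], ...]. A call has 1 to 5 rows; each row is the pose to reach, as a shift and turn from the pose commanded when the call began, along the tool's axes at that moment; what a row does not reach only later rows make up. A row lasts 1/8 s, in which the tool goes at most 62.5 mm and 10.7 degrees, less where a joint would pass 70% of its speed; a pose out of reach is approached as far as the arm can. A call with a gripper value outside its range is refused whole. The fingers move at their own pace and stop on an object; the grip force is fixed at half the most. Time passes only in rows, so rows that repeat a pose let the fingers close. It gives the time, the measured TCP pose, the force, the opening and the grip force at its end, in the units of the state.
- ctrl.get_obs(): the state, without advancing time (a new reading comes with each control period).
- grab_frame(name): name is "scene" or "top"; returns the picture (400x640x3 uint8, blue, green, red); there is no depth.
- get_calibration(name): a dict with "vfov" (degrees; the focal length in pixels is half the picture's height over the tangent of half this angle, whatever the lens; pixels are square), "cx", "cy" (the principal point, pixels), "D" ([k1, k2, p1, p2, k3] as OpenCV has them; the pictures are not rectified), "view" (4x4, takes a point from world to camera coordinates). Camera axes: x right, y down, z forward; pixel columns grow to the right and rows downward; lengths in m; the calibration is good to about 2 mm. A picture is of the moment at which its call begins. get_calibration takes no time and is no camera call.
- job.job_done(): hands the job in; it is judged then, once.
The state is a dict: "time": time; "qpos": joint angles; "qvel": joint speeds; "effort": joint torques, N m; "tool_pos": TCP position; "eef_rot": TCP orientation; "ft_force": force on the tool from outside, world axes, zero at the start; "moment": the same for the moment, N m; "opening": opening from 0.0 (shut) to 1.0 (fully open); "finger_force": force on a finger pad.
Only numpy, scipy, OpenCV 4.12 (cv2) and the standard library are available. Lean on these libraries where they do the work, as an engineer would, in place of code of your own. Each camera call takes 0.05 s, during which the arm holds its last target. There are 200 camera calls.

## Working session

There is one attempt and no reset: what is moved stays moved. The work goes in short steps, Python scripts to look and compute and a tool call to move; the robot and the scene stay as the last step left them, time stands still between calls to the robot, and variables do not carry over. Pictures are saved under pics/ and viewed, at most 10 in all, crops included, and the job is handed in when it is done.

Besides the shell and the picture viewer there is one more tool, called after ">>>" in YAML: its name, and indented under it one key for each argument. arm_command: Moves the arm, as the interface text tells. Its arguments: {"type":"object","properties":{"motion":{"type":"array","items":{"type":"array"}}},"required":["motion"]}

```bash
mkdir -p pics; python3 - <<'E'
from bench import ctrl, grab_frame, get_calibration
import cv2
for n in("scene","top"):
    cv2.imwrite(f"pics/{n}0.png",grab_frame(n)); c=get_calibration(n); print(n,c)
print(ctrl.get_obs(), ctrl.tcp_to_tips)
E
```

```text
scene {'vfov': 45.93683969419601, 'cx': 325.0371414297717, 'cy': 195.8694540915223, 'D': array([0.01844338, 0.        , 0.        , 0.        , 0.        ]), 'view': array([[-0.51341033, -0.85793834,  0.018752  ,  0.23354315],
       [-0.50203872,  0.28256614, -0.8173821 ,  0.34466199],
       [ 0.69596476, -0.42906665, -0.57579064,  1.3732671 ],
       [ 0.        ,  0.        ,  0.        ,  1.        ]])}
top {'vfov': 50.746506942819906, 'cx': 330.1624307166974, 'cy': 196.67225937049102, 'D': array([-0.03960165,  0.        ,  0.        ,  0.        ,  0.        ]), 'view': array([[ 0.00258574, -0.99999249, -0.00288584, -0.06845946],
       [-0.98097165, -0.00197629, -0.19414098,  0.54051713],
       [ 0.19413381,  0.00333292, -0.98096939,  1.2100936 ],
       [ 0.        ,  0.        ,  0.        ,  1.        ]])}
{'time': 0.1, 'qpos': array([-7.80668262e+01,  2.83117986e+01,  7.71219086e+01, -1.04838596e-03,
        7.46287283e+01, -5.47352127e+00]), 'qvel': array([ 0.03215008, -0.05277185, -0.12057685,  0.04044811, -0.02037013,
       -0.01920865]), 'effort': array([-4.74302556e-05, -8.83586383e+01, -3.84561253e+01, -4.04342354e-04,
        5.22476766e-03,  6.51378897e-07]), 'tool_pos': array([ 0.18688882, -0.59609831,  0.24776461]), 'eef_rot': array([-1.79937753e+02, -4.94947749e-03,  1.74069708e+01]), 'ft_force': array([ 0.46123592, -0.89875256,  0.06206141]), 'moment': array([ 0.03465664, -0.01533528, -0.01953333]), 'finger_force': 0.0, 'opening': 1.000738879676912} 0.017
```

View pics/scene0.png

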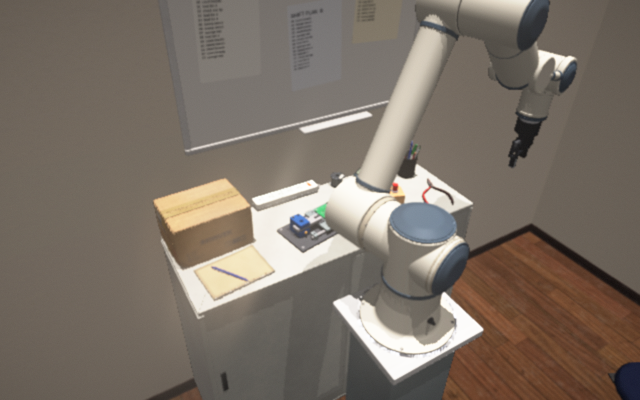

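View pics/top0.png

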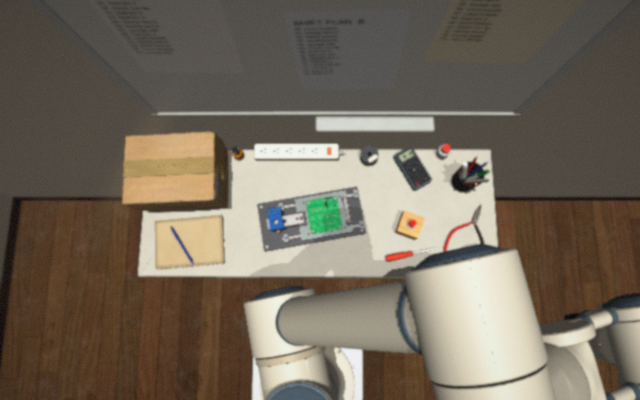

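The scene view shows the yoke at about (300,222), with the robot hiding part of the jig. In the top view the yoke is at (276,218), the board at (325,215), the pin in its stand at (411,224), and the screwdriver nearby at (400,256).

```bash
cat > h.py <<'E'
import numpy as np, cv2
from bench import ctrl, grab_frame, get_calibration
def cam(n):
    c=get_calibration(n); f=200/np.tan(np.radians(c['vfov']/2))
    return np.array([[f,0,c['cx']],[0,f,c['cy']],[0,0,1.]]),c['D'],c['view']
def ray(n,p):
    K,D,V=cam(n); u=cv2.undistortPoints(np.array([[p]],float),K,D)[0,0]
    d=V[:3,:3].T@np.array([u[0],u[1],1]); o=-V[:3,:3].T@V[:3,3]; return o,d
def atz(n,p,z):
    o,d=ray(n,p); return o+d*(z-o[2])/d[2]
def proj(n,P):
    K,D,V=cam(n); return cv2.projectPoints(np.array(P,float).reshape(-1,1,3),cv2.Rodrigues(V[:3,:3])[0],V[:3,3],K,D)[0][:,0]
def blob(im,m,roi):
    x0,y0,x1,y1=roi; k=np.zeros(m.shape,bool); k[y0:y1,x0:x1]=1
    n,l,s,c=cv2.connectedComponentsWithStats((m&k).astype(np.uint8)); i=1+np.argmax(s[1:,4]); return l==i,c[i],s[i]
def hsv(im): return [a.astype(int) for a in cv2.split(cv2.cvtColor(im,cv2.COLOR_BGR2HSV))]
E
python3 - <<'E'
from h import *
im=cv2.imread("pics/top0.png"); H,S,V=hsv(im)
cv2.imwrite("pics/t1.png",cv2.resize(im[182:272,250:442],None,fx=4.1,fy=4.1,interpolation=cv2.INTER_CUBIC))
red=((H<6)|(H>174))&(S>150)&(V>80)
blue=(H>100)&(H<125)&(S>130)
green=(H>45)&(H<85)&(S>100)
wood=(H>8)&(H<25)&(S>60)&(V>140)
dark=(V<120)
for n,m,r,z in (("pin",red,(395,208,430,240),.085),("wood",wood|red,(390,200,432,243),.06),("yoke",blue,(255,195,300,240),.067),("board",green,(295,190,350,240),.045),("base",dark|blue|green,(250,180,375,255),.01)):
    k,c,s=blob(im,m,r); 
    cn=max(cv2.findContours(k.astype(np.uint8),0,2)[0],key=cv2.contourArea); q=cv2.minAreaRect(cn)
    print(n,c,s,q,atz("top",c,z).round(4),atz("top",q[0],z).round(4)); print([atz("top",p,z)[:2].round(4).tolist() for p in cv2.boxPoints(q)])
E
```

```text
pin [411.96428571 222.89285714] [409 220   7   6  28] ((412.00006103515625, 223.0000457763672), (5.366562843322754, 5.366562843322754), 26.56505012512207) [ 0.4577 -0.3035  0.085 ] [ 0.4574 -0.3036  0.085 ]
[[0.4539, -0.2931], [0.4678, -0.3005], [0.4609, -0.3141], [0.4469, -0.3067]]
wood [410.24313725 224.05294118] [397 211  28  28 510] ((410.10003662109375, 224.20001220703125), (23.71708106994629, 23.084625244140625), 18.434947967529297) [ 0.4576 -0.3031  0.06  ] [ 0.4572 -0.3027  0.06  ]
[[0.4358, -0.2582], [0.501, -0.2816], [0.4786, -0.3475], [0.4139, -0.3235]]
yoke [275.25498008 218.43824701] [267 208  17  23 251] ((275.3923034667969, 218.63848876953125), (22.20221710205078, 14.512063026428223), 82.87498474121094) [0.4724 0.0937 0.067 ] [0.4719 0.0933 0.067 ]
[[0.5019, 0.1194], [0.5074, 0.077], [0.4421, 0.0674], [0.4367, 0.1093]]
board [323.38453713 214.57782299] [307 198  34  35 983] ((323.4189453125, 214.5135040283203), (33.04419708251953, 31.235807418823242), 80.53767395019531) [ 0.4876 -0.0471  0.045 ] [ 0.4878 -0.0472  0.045 ]
[[0.5295, 0.0076], [0.5454, -0.0851], [0.4467, -0.1012], [0.4312, -0.0099]]
base [289.45411922 227.55659745] [ 259  199  106   52 1493] ((311.1108093261719, 219.13397216796875), (46.63372802734375, 101.62450408935547), 80.86982727050781) [0.4527 0.0571 0.01  ] [ 0.4788 -0.0088  0.01  ]
[[0.525, 0.1584], [0.5767, -0.1523], [0.4332, -0.1734], [0.3834, 0.1309]]
```

View pics/t1.png

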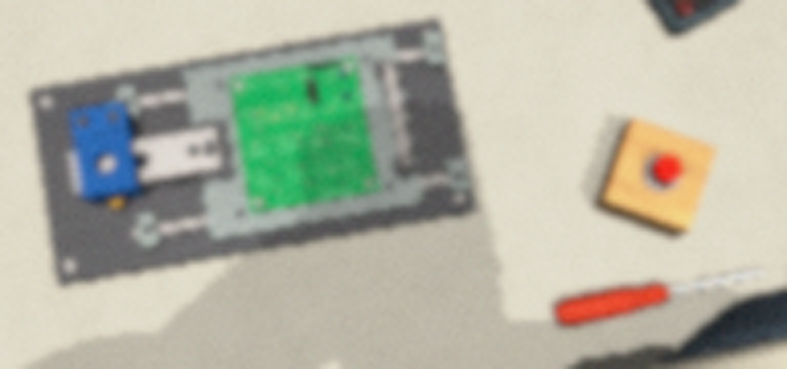

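The zoomed view shows the hole at crop (108,163), the pin at crop (667,170), and the bow handle bar at about crop (400,110).

```bash
cat > mv.py <<'E'
from h import *
def delta(P,yaw=None):
    o=ctrl.get_obs(); t=o['tool_pos']; y0=o['eef_rot'][2]; a=np.radians(y0)
    d=np.array(P)-t; tx=np.array([np.cos(a),np.sin(a)]); ty=np.array([np.sin(a),-np.cos(a)])
    print("cm",(100*np.array([d[:2]@tx,d[:2]@ty,-d[2]])).round(2),"roll",None if yaw is None else np.radians(y0-yaw).round(4), "tcp",t.round(4),o['eef_rot'].round(2),"F",o['ft_force'].round(1))
E
python3 - <<'E'
from mv import *
im=np.mean([grab_frame("top").astype(float) for _ in range(8)],0).astype(np.uint8); cv2.imwrite("pics/topavg.png",im)
H,S,V=hsv(im)
sub=S[214:229,268:286]; print(sub)
w=np.clip(150-S,0,None)*1.0; 
yy,xx=np.mgrid[217:227,271:282]; ww=w[217:227,271:282]
c=(np.sum(xx*ww)/ww.sum(),np.sum(yy*ww)/ww.sum()); print("hole",c,atz("top",c,.067))
r=np.clip(S-150,0,None)*((H<6)|(H>174)); yy,xx=np.mgrid[214:232,402:422]; ww=r[214:232,402:422]
c=(np.sum(xx*ww)/ww.sum(),np.sum(yy*ww)/ww.sum()); print("pin",c,atz("top",c,.09),atz("top",c,.085))
a=np.radians(9.4); R=np.array([[np.cos(a),-np.sin(a)],[np.sin(a),np.cos(a)]])
for c in ((400/4.1+250,110/4.1+182),): 
    q=atz("top",c,.075); print("handle",q,R.T@(q[:2]-[.4788,-.0088]))
print(V[196:226,338:358])
delta([.457,-.3035,.2],9.4)
E
```

```text
[[163 181 188 189 191 190 192 193 193 191 192 190 190 185 139  36   3   7]
 [153 184 191 192 191 192 192 192 193 191 190 192 188 167  87  10  12  12]
 [146 179 188 190 192 191 193 189 192 192 189 192 184 140  48   6  14  16]
 [135 176 193 190 191 190 191 189 189 189 191 191 181 124  34   8  14  16]
 [108 162 186 191 189 191 189 180 179 179 189 189 180 130  42   8  15  15]
 [ 80 144 183 191 192 187 163 129 117 134 167 187 184 154  79  12  13  13]
 [ 59 123 177 188 190 157  85  38  35  67 127 178 192 179 143  72   6  12]
 [ 43 109 171 192 180 119  27   6   7  35 102 170 191 191 180 132  22   8]
 [ 35 101 166 190 180 114  28   4   8  39 107 173 191 192 175 104  12  12]
 [ 32  91 157 188 183 139  69  38  43  80 140 183 189 189 161  74   4  13]
 [ 28  81 147 186 185 169 131 108 113 142 173 190 192 189 156  64   3  15]
 [ 24  74 139 183 189 188 175 169 170 180 186 191 192 187 163  79   5  12]
 [ 20  66 131 179 190 191 189 187 188 190 193 192 192 191 178 118  29   8]
 [ 18  61 126 179 190 193 192 192 191 191 190 191 192 193 185 158  91  19]
 [ 14  58 128 178 193 193 193 192 191 186 181 180 
[... 2308 characters left out ...]
2 150 149 150 152 151 146 139 140 140 126 102  85  85  85  85  85
   86  86]
 [152 149 145 144 149 152 149 139 124 123 127 121 107  94  89  86  85  86
   85  88]
 [153 150 145 143 147 152 146 132 109 108 117 118 110 100  91  87  86  85
   87  89]
 [152 151 148 145 148 149 146 128 102  94 103 104  97  90  86  86  86  88
   87  89]
 [152 150 148 144 145 148 147 130 104  86  85  87  87  88  88  88  89  93
   99 100]
 [152 150 146 143 145 148 146 136 116  98  87  92 106 113 107 106 110 117
  126 131]
 [154 148 144 144 148 148 144 140 134 121 111 116 132 140 137 138 139 142
  147 150]]
cm [ 34.53 -19.87   4.82] roll 0.1397 tcp [ 0.187  -0.5964  0.2482] [-180.      0.     17.41] F [ 0.8 -0.1 -0.1]
```

Units first: shifts go in shares of 1000 mm and turns go in shares of pi/2 rad. So 26 cm is 0.26, 20.8 cm is 0.208, 0.14 rad is 0.0891.

>>> arm_command:
  motion:
    - [[0.052,-0.0295,0],0.0446,0]
    - [[0.104,-0.059,0],0.0891,0]
    - [[0.156,-0.0885,0],0.0891,0]
    - [[0.208,-0.118,0],0.0891,0]
    - [[0.26,-0.1475,0.015],0.0891,0]

```text
time: 1.12
tool_pos: [0.3925, -0.3769, 0.2341]
eef_rot: [179.9, -0.1, 9.4]
ft_force: [0.5, -0.7, -0.3]
opening: 1.0
finger_force: 0.0
```

```bash
python3 -c "
from mv import *
delta([.459,-.305,.15],9.4)"
```

```text
cm [ 7.73 -6.01  8.41] roll -0.0004 tcp [ 0.3925 -0.3769  0.2341] [ 1.7987e+02 -8.0000e-02  9.3700e+00] F [ 0.5 -0.7 -0.3]
```

Scaled: 8.4 cm is 0.084, 7.7 cm is 0.077.

>>> arm_command:
  motion:
    - [[0.039,-0.03,0.04],0,0]
    - [[0.077,-0.06,0.084],0,0]
    - [[0.077,-0.06,0.084],0,0]
    - [[0.077,-0.06,0.084],0,0]

```text
time: 1.62
tool_pos: [0.4573, -0.3063, 0.1494]
eef_rot: [180.0, 0.0, 9.4]
ft_force: [-0.4, -0.8, 0.2]
opening: 0.997
finger_force: 0.0
```

```bash
python3 -c "
from mv import *
delta([.459,-.305,.0845],9.4)
im=grab_frame('top'); a=im[190:260,370:450]
b=grab_frame('scene')[140:240,250:450]
A=cv2.resize(a,(390,340),interpolation=2); B=cv2.resize(b,(400,200),interpolation=2)
c=np.zeros((340,790,3),np.uint8); c[:,:390]=A; c[:200,390:]=B; cv2.imwrite('pics/h1.png',c)"
```

```text
cm [ 0.19 -0.09  6.49] roll 0.0006 tcp [ 0.4573 -0.3063  0.1494] [1.7999e+02 1.0000e-02 9.4300e+00] F [-0.4 -0.8  0.2]
```

View pics/h1.png

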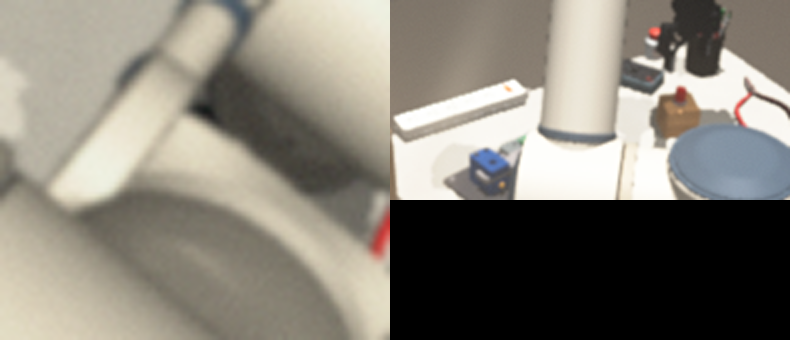

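The top view is blocked by the arm. The scene view shows the pin at about px (396,187) and the yoke top at about (300,217), so I'll cross-check both with the scene camera.

```bash
python3 -c "
from h import *
im=np.mean([grab_frame('scene').astype(float) for _ in range(4)],0).astype(np.uint8); cv2.imwrite('pics/s2.png',im)
H,S,V=hsv(im)
print('tcp proj',proj('scene',[[.4573,-.3063,.1494],[.459,-.305,.078],[.4635,.0922,.067]]))
red=((H<8)|(H>172))&(S>140)
k,c,s=blob(im,red,(385,175,410,200)); print(c,s)
for z in (.078,): print(atz('scene',c,z))
print(S[208:226,288:312]); 
def tri(a,b):
    o1,d1=ray('top',a);o2,d2=ray('scene',b);A=np.c_[d1,-d2];t=np.linalg.lstsq(A,o2-o1,rcond=None)[0];p,q=o1+t[0]*d1,o2+t[1]*d2;return (p+q)/2,np.linalg.norm(p-q)
print(tri((412.09,222.73),c))
"
```

```text
tcp proj [[396.89049707 170.43124979]
 [394.31606945 186.39090248]
 [301.03683279 220.15769348]]
[395.10526316 186.52631579] [394 184   4   6  19]
[ 0.45680943 -0.30703984  0.078     ]
[[  8   8   8   7   8   8   8   8   7   7   7   7   7   7   7   7   7   7
    7   7   7   8   8   9]
 [  8   8   8   7   7   8   8   7   7   7   8   7   8   8   7   7   7   7
    7   7   8  10  11  10]
 [  7   8   8   8   8   8   7   7   7   8   7   7   8   8   7   7   7   8
    8  11  12  12  14  10]
 [  9   9   8   8   7   7   7   7   7   7   7   7   8   8   7   7   8  10
   11  17  12   9   8   6]
 [ 12  12  12  11  10   8   8   8   9   9   9   9   9   8   8   8  10  14
   12   9   7   6   6   8]
 [ 15  14  15  13  13  13  11  11  11  14  15  12  11  11  10  11  18  13
    7   5   5   5   6   7]
 [ 17  16  16  17  17  16   2  14  26  22  21  34  17   8  12  17  23  16
    8   6   6   5   5   7]
 [ 17  19  18  18  11  13  54  88 103  93  88 103  86  43  10   9  18  19
   14  10   6   6   4   5]
 [ 19  17   1  14  16  41  95 126 133 127 125 130 129 106  73  44  17  11
   20  18  12   9   9  11]
 [ 19 
[... 286 characters left out ...]
1  14  14]
 [ 19  17  15  55  82 105 119 127 130 130 127 120 101  90 102 122 129 131
  121  85  40   8  12  14]
 [ 17  18  10  41  48  69  99 118 128 130 129 117  94  85  99 119 129 132
  131 119  85  28   6  11]
 [ 22  17  14  41  42  44  67  96 114 126 128 125 119 118 121 126 129 129
  125 116  91  34   4  10]
 [ 24  14  20  39  43  38  40  58  89 113 125 130 129 130 129 128 122 116
  102  82  58  22   4   9]
 [ 22   8  25  42  38  19  14  22  50  84 107 123 129 130 125 115 101  82
   63  46  30  13   5   5]
 [ 20   5  25  41  21   5  12   8  16  46  74  99 113 115 103  82  63  43
   33  23  14   5  10   3]]
(array([ 0.45829464, -0.30646748,  0.07739122]), np.float64(0.002840133675153188))
```

Scaled: 6.5 cm is 0.065, 6 cm is 0.06.

>>> arm_command:
  motion:
    - [[0.001,0,0.03],0,0]
    - [[0.001,0,0.06],0,0]
    - [[0.001,0,0.065],0,0]

```text
time: 2.3
tool_pos: [0.4572, -0.3057, 0.0832]
eef_rot: [-179.9, 0.1, 9.3]
ft_force: [0.4, 0.2, -0.1]
opening: 0.998
finger_force: 0.0
```

>>> arm_command:
  motion:
    - [[0,0,0],0,0.6]
    - [[0,0,0],0,0.7]
    - [[0,0,0],0,1]
    - [[0,0,0],0,1]
    - [[0,0,0],0,1]

```text
time: 2.92
tool_pos: [0.4582, -0.3054, 0.0851]
eef_rot: [-180.0, -0.0, 9.4]
ft_force: [-0.0, 6.4, 12.5]
opening: 0.212
finger_force: 58.2
```

Scaled: -0.5 cm is -0.005.

>>> arm_command:
  motion:
    - [[0,0,0],0,1]
    - [[0,0,0],0,1]
    - [[0,0,-0.005],0,1]
    - [[0,0,-0.005],0,1]

```text
time: 3.42
tool_pos: [0.458, -0.3055, 0.0897]
eef_rot: [-180.0, 0.0, 9.4]
ft_force: [-0.7, 6.5, 3.0]
opening: 0.206
finger_force: 59.3
```

Scaled: -11 cm is -0.11, -5.5 cm is -0.055.

>>> arm_command:
  motion:
    - [[0,0,-0.025],0,1]
    - [[0,0,-0.055],0,1]
    - [[0,0,-0.11],0,1]
    - [[0,0,-0.11],0,1]

```text
time: 3.92
tool_pos: [0.4598, -0.3075, 0.2032]
eef_rot: [179.7, -0.3, 9.4]
ft_force: [0.9, -0.5, -2.1]
opening: 0.211
finger_force: 59.0
```

```bash
python3 -c "
from mv import *
delta([.4635,.0922,.165],9.4)
b=grab_frame('scene'); cv2.imwrite('pics/s3.png',b)
H,S,V=hsv(b); red=((H<8)|(H>172))&(S>140)
print(proj('scene',[[.458,-.3055,.18],[.458,-.3055,.126]]))
cv2.imwrite('pics/s3c.png',cv2.resize(b[130:210,340:450],None,fx=5,fy=5,interpolation=2))"
```

```text
cm [  6.89 -39.37   3.82] roll -0.0003 tcp [ 0.4598 -0.3075  0.2032] [179.67  -0.27   9.39] F [ 0.9 -0.5 -2.1]
[[397.49419113 163.2692878 ]
 [395.92895276 175.75440158]]
```

View pics/s3c.png

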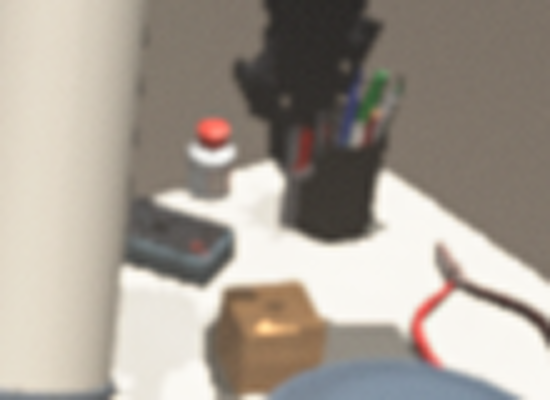

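The pin is out of the stand and hangs upright in the fingers, with the shank at about crop (290,185) and the stand hole empty. Next I move over to the yoke.

Scaled: -29 cm is -0.29, -23 cm is -0.23.

>>> arm_command:
  motion:
    - [[0.01,-0.055,0],0,1]
    - [[0.02,-0.11,0],0,1]
    - [[0.03,-0.17,0],0,1]
    - [[0.04,-0.23,0],0,1]
    - [[0.05,-0.29,0],0,1]

```text
time: 4.6
tool_pos: [0.4594, -0.0099, 0.1983]
eef_rot: [-180.0, 0.1, 9.4]
ft_force: [0.8, 0.0, -0.8]
opening: 0.212
finger_force: 59.1
```

Scaled: -10 cm is -0.1, -5 cm is -0.05.

>>> arm_command:
  motion:
    - [[0.01,-0.05,0.01],0,1]
    - [[0.019,-0.1,0.02],0,1]
    - [[0.019,-0.1,0.035],0,1]
    - [[0.019,-0.1,0.035],0,1]
    - [[0.019,-0.1,0.035],0,1]

```text
time: 5.22
tool_pos: [0.4625, 0.0896, 0.1642]
eef_rot: [180.0, 0.0, 9.3]
ft_force: [0.8, -0.3, -0.8]
opening: 0.213
finger_force: 59.2
```

```bash
python3 -c "
from mv import *
delta([.4635,.0922,.145],9.4)
b=grab_frame('scene'); t=grab_frame('top')
A=cv2.resize(b[180:240,270:330],(395,395),interpolation=2);B=cv2.resize(t[190:250,250:310],(395,395),interpolation=2)
print(proj('scene',[[.4635,.0922,.067]]),proj('top',[[.4635,.0922,.067]]))
cv2.imwrite('pics/y1.png',np.hstack([A,B]))"
```

```text
cm [ 0.14 -0.24  1.92] roll -0.001 tcp [0.4625 0.0896 0.1642] [1.80e+02 4.00e-02 9.34e+00] F [ 0.8 -0.3 -0.8]
[[301.03683279 220.15769348]] [[275.67504105 221.46562866]]
```

View pics/y1.png

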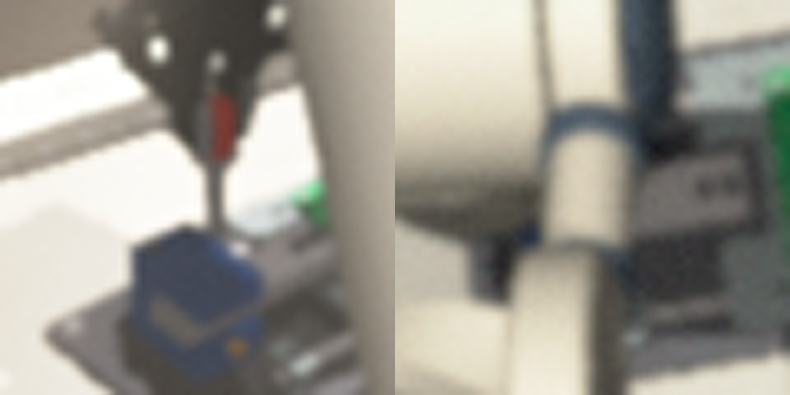

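The scene view shows the pin upright with its tip at about px (302.7,215.3), close above the ear. The top view is blocked.

```bash
python3 -c "
from h import *
print(proj('scene',[[.4625,.0896,.0901],[.4625,.0896,.155],[.4625,.0896,.12],[.4635,.0922,.0901]]))
b=cv2.cvtColor(grab_frame('scene'),cv2.COLOR_BGR2GRAY); print(b[192:222,294:312])
print(proj('scene',[[.4625,.0896,z] for z in (.145,.11,.1,.09)]))"
```

```text
[[301.77905257 214.73123434]
 [301.5916371  199.20916036]
 [301.69391884 207.67068777]
 [300.96573914 214.80465993]]
[[ 74  73  70  68  68  63  68  82  84  65  58  59  66  73  90 126 146 141]
 [ 77  71  69  68  66  64  70  85  87  69  60  61  68  78  91 121 139 145]
 [ 93  76  70  68  65  65  70  84  84  76  67  62  68  79  99 139 175 209]
 [123  93  72  68  65  69  78  84  81  76  74  67  69  85 131 201 237 245]
 [148 115  79  67  66  72  85  88  82  76  76  70  68  89 156 232 250 250]
 [155 121  82  66  66  74  87  90  84  78  75  70  68 103 182 241 250 250]
 [140 112  81  65  65  75  89  90  82  77  77  70  74 127 214 248 250 250]
 [155 134  95  67  66  73  87  91  82  78  75  68  78 142 230 250 250 250]
 [233 209 151  88  66  71  87  90  83  78  75  77 110 178 237 250 250 250]
 [250 246 219 149  89  74  87  89  83  78  75 101 175 235 247 250 250 250]
 [251 251 247 221 150  93  87  89  80  78  78 113 198 244 250 250 250 250]
 [250 251 251 247 210 128  93  86  82  81  84 121 203 244 250 250 249 249]
 [250 250 251 250 237 182 132 101  88  94 123 173 229 247 250 250 249 249]
 [250 25
[... 684 characters left out ...]
 126 144 142 113  99 111 135 162 186 208 216 215 211 195]
 [170 135 102  80  73  82  87  88  98 114 131 133 140 163 176 174 170 157]
 [ 95  78  72  70  71  71  72  79  89 108 128 140 148 140 127 126 133 135]
 [ 74  72  72  72  72  71  72  75  84  98 124 171 191 165 125 120 129 134]
 [ 74  74  73  73  72  72  71  75  81  86 108 150 176 159 133 130 134 136]
 [ 76  72  73  73  72  71  72  74  76  79  88 104 117 124 127 133 137 137]
 [ 72  73  74  73  71  71  73  71  73  75  78  80  86  96 110 124 134 136]
 [ 73  72  73  74  72  72  71  73  71  72  73  76  80  84  94 108 127 136]]
[[301.62115612 201.64883545]
 [301.72261758 210.04901495]
 [301.75108835 212.41025394]
 [301.77933392 214.75459472]]
```

Scaled: 2.1 cm is 0.021, 2 cm is 0.02.

>>> arm_command:
  motion:
    - [[0.0017,-0.0031,0.01],0,1]
    - [[0.0017,-0.0031,0.02],0,1]
    - [[0.0017,-0.0031,0.021],0,1]
    - [[0.0017,-0.0031,0.021],0,1]

```text
time: 5.88
tool_pos: [0.4637, 0.0934, 0.1431]
eef_rot: [-180.0, 0.0, 9.4]
ft_force: [-0.4, -0.5, -0.2]
opening: 0.211
finger_force: 59.2
```

Scaled: 0.3 cm is 0.003, 0.2 cm is 0.002.

>>> arm_command:
  motion:
    - [[0,0,0.001],0,1]
    - [[0,0,0.002],0,1]
    - [[0,0,0.003],0,1]
    - [[0,0,0.003],0,1]

```text
time: 6.38
tool_pos: [0.4638, 0.0934, 0.1403]
eef_rot: [-180.0, 0.0, 9.4]
ft_force: [-0.2, 0.8, -1.3]
opening: 0.208
finger_force: 59.2
```

Scaled: 0.15 cm is 0.0015, 0.1 cm is 0.001.

>>> arm_command:
  motion:
    - [[0,0,0.001],0,1]
    - [[0,0,0.0015],0,1]
    - [[0,0,0.0015],0,1]

```text
time: 6.75
tool_pos: [0.4637, 0.0934, 0.1387]
eef_rot: [-180.0, 0.0, 9.4]
ft_force: [-0.3, -0.2, -1.5]
opening: 0.208
finger_force: 59.2
```

Scaled: 0.15 cm is 0.0015, 0.1 cm is 0.001.

>>> arm_command:
  motion:
    - [[0,0,0.001],0,1]
    - [[0,0,0.0015],0,1]
    - [[0,0,0.0015],0,1]

```text
time: 7.12
tool_pos: [0.4639, 0.0934, 0.1373]
eef_rot: [180.0, -0.0, 9.4]
ft_force: [0.1, -0.1, -0.7]
opening: 0.211
finger_force: 59.2
```

Scaled: 0.2 cm is 0.002, 0.1 cm is 0.001.

>>> arm_command:
  motion:
    - [[0,0,0.001],0,1]
    - [[0,0,0.002],0,1]
    - [[0,0,0.002],0,1]

```text
time: 7.5
tool_pos: [0.4638, 0.0934, 0.1352]
eef_rot: [180.0, -0.0, 9.4]
ft_force: [1.3, -0.6, -1.9]
opening: 0.21
finger_force: 59.1
```

Scaled: 0.2 cm is 0.002, 0.1 cm is 0.001.

>>> arm_command:
  motion:
    - [[0,0,0.001],0,1]
    - [[0,0,0.002],0,1]
    - [[0,0,0.002],0,1]

```text
time: 7.88
tool_pos: [0.4638, 0.0934, 0.1332]
eef_rot: [180.0, 0.0, 9.4]
ft_force: [2.2, 1.4, -2.1]
opening: 0.212
finger_force: 59.1
```

Scaled: 0.2 cm is 0.002, 0.1 cm is 0.001.

>>> arm_command:
  motion:
    - [[0,0,0.001],0,1]
    - [[0,0,0.002],0,1]
    - [[0,0,0.002],0,1]

```text
time: 8.25
tool_pos: [0.4637, 0.0934, 0.1312]
eef_rot: [-180.0, 0.0, 9.4]
ft_force: [1.4, -0.8, -1.1]
opening: 0.211
finger_force: 59.1
```

Scaled: 0.2 cm is 0.002, 0.1 cm is 0.001.

>>> arm_command:
  motion:
    - [[0,0,0.001],0,1]
    - [[0,0,0.002],0,1]
    - [[0,0,0.002],0,1]

```text
time: 8.62
tool_pos: [0.4637, 0.0934, 0.1292]
eef_rot: [-180.0, 0.0, 9.4]
ft_force: [1.3, 0.1, -1.8]
opening: 0.208
finger_force: 59.1
```

```bash
python3 -c "
from mv import *
b=grab_frame('scene'); cv2.imwrite('pics/s4.png',b); delta([.4635,.0922,.145],9.4)
print(proj('scene',[[.4638,.0934,z] for z in (.067,.105,.137)]))
cv2.imwrite('pics/s4c.png',cv2.resize(b[180:240,270:330],(390,390),interpolation=2))"
```

```text
cm [-0.04  0.12 -1.58] roll -0.0003 tcp [0.4637 0.0934 0.1292] [-1.80e+02  1.00e-02  9.38e+00] F [ 1.4 -0.5 -1.8]
[[300.68690517 220.2173226 ]
 [300.56445607 211.3633762 ]
 [300.45845465 203.7173631 ]]
```

View pics/s4c.png

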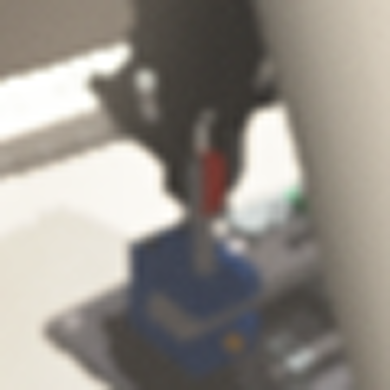

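The pin is in the ear's hole at crop (203,270). I'll lower it a little more for a shorter drop, then let go.

Scaled: 0.3 cm is 0.003, 0.2 cm is 0.002.

>>> arm_command:
  motion:
    - [[0,0,0.001],0,1]
    - [[0,0,0.002],0,1]
    - [[0,0,0.003],0,1]
    - [[0,0,0.003],0,1]

```text
time: 9.18
tool_pos: [0.4637, 0.0934, 0.1262]
eef_rot: [-180.0, 0.0, 9.4]
ft_force: [1.6, -0.1, -1.8]
opening: 0.215
finger_force: 59.1
```

>>> arm_command:
  motion:
    - [[0,0,0],0,0.7]
    - [[0,0,0],0,0.6]
    - [[0,0,0],0,0.4]
    - [[0,0,0],0,0]
    - [[0,0,0],0,0]

```text
time: 9.8
tool_pos: [0.4637, 0.0935, 0.1263]
eef_rot: [-180.0, 0.0, 9.4]
ft_force: [0.2, -0.3, -0.6]
opening: 0.988
finger_force: 0.0
```

Scaled: -8.5 cm is -0.085, -5 cm is -0.05.

>>> arm_command:
  motion:
    - [[0,0,0],0,0]
    - [[0,0,-0.02],0,0]
    - [[0,0,-0.05],0,0]
    - [[0,0,-0.085],0,0]
    - [[0,0,-0.085],0,0]

```text
time: 10.42
tool_pos: [0.465, 0.0935, 0.2133]
eef_rot: [180.0, -0.2, 9.4]
ft_force: [0.2, -0.1, -0.7]
opening: 1.0
finger_force: 0.0
```

```bash
python3 -c "
from mv import *
b=grab_frame('scene'); cv2.imwrite('pics/s5.png',b)
H,S,V=hsv(b); k,c,s=blob(b,((H<8)|(H>172))&(S>120),(290,185,320,225)); print('red',c,s)
print(proj('scene',[[.4637,.0932,z] for z in (.0985,.1025,.1305)]))
a=np.radians(9.4); ux=np.array([np.cos(a),np.sin(a)]); uy=np.array([-np.sin(a),np.cos(a)])
h=np.array([.4637,.0932])-.095*uy; print('jig o',h,'handle at', h+uy*-.1115)
for c in ((393/4.1+250,85/4.1+182),(406/4.1+250,135/4.1+182)): 
    q=atz('top',c,.075)[:2]; print(q,(q-h)@ux,(q-h)@uy)
im=cv2.imread('pics/topavg.png')
cv2.imwrite('pics/hd.png',cv2.resize(im[190:230,320:370],None,fx=12,fy=12,interpolation=2))"
```

```text
red [301. 209.] [300 206   3   7  21]
[[300.65169914 212.89295173]
 [300.63875799 211.95127391]
 [300.54701307 205.28287654]]
jig o [ 0.47921597 -0.00052436] handle at [ 0.49742681 -0.11052715]
[ 0.51827051 -0.11335783] 0.02010149146387036 -0.11769698711189387
[ 0.48213365 -0.12244068] -0.017033593689906753 -0.1207557842725382
```

View pics/hd.png

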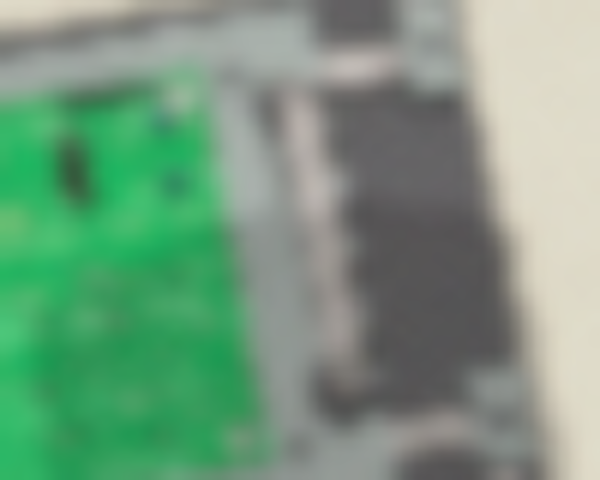

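The bar runs from crop (295,95) to (345,375), so it's about 118 mm to −y of the jig origin. Next I go behind it with the fingers closed.

Scaled: 25 cm is 0.25, 22 cm is 0.22.

>>> arm_command:
  motion:
    - [[0,0.055,0],0,0.5]
    - [[0,0.11,0],0,1]
    - [[-0.001,0.17,0],0,1]
    - [[-0.001,0.22,0],0,1]
    - [[-0.001,0.25,0],0,1]

```text
time: 11.1
tool_pos: [0.5032, -0.1556, 0.21]
eef_rot: [-180.0, 0.1, 9.3]
ft_force: [0.8, 1.1, -0.8]
opening: -0.001
finger_force: 0.0
```

Scaled: 11.5 cm is 0.115, 8 cm is 0.08.

>>> arm_command:
  motion:
    - [[0,0,0.04],0,1]
    - [[0,0,0.08],0,1]
    - [[0,0,0.115],0,1]
    - [[0,0,0.115],0,1]
    - [[0,0,0.115],0,1]

```text
time: 11.72
tool_pos: [0.5037, -0.1534, 0.0968]
eef_rot: [180.0, -0.0, 9.4]
ft_force: [0.6, -0.2, 0.4]
opening: 0.003
finger_force: 0.0
```

```bash
python3 -c "
from mv import *
delta([.5046,-.1539,.075],9.4)"
```

```text
cm [0.08 0.06 2.18] roll -0.0002 tcp [ 0.5037 -0.1534  0.0968] [180.    -0.     9.39] F [ 0.6 -0.2  0.4]
```

>>> arm_command:
  motion:
    - [[0,0,0.01],0,1]
    - [[0,0,0.022],0,1]
    - [[0,-0.005,0.022],0,1]
    - [[0,-0.01,0.022],0,1]
    - [[0,-0.01,0.022],0,1]

```text
time: 12.35
tool_pos: [0.5019, -0.1431, 0.0745]
eef_rot: [180.0, -0.0, 9.4]
ft_force: [-0.6, -0.5, 0.4]
opening: -0.001
finger_force: 0.0
```

Scaled: -0.5 cm is -0.005, -0.4 cm is -0.004.

>>> arm_command:
  motion:
    - [[0,-0.001,0],0,1]
    - [[0,-0.002,0],0,1]
    - [[0,-0.003,0],0,1]
    - [[0,-0.004,0],0,1]
    - [[0,-0.005,0],0,1]

```text
time: 12.98
tool_pos: [0.5011, -0.1385, 0.0743]
eef_rot: [180.0, -0.0, 9.4]
ft_force: [0.1, 0.3, -0.3]
opening: 0.002
finger_force: 0.0
```

Scaled: -0.5 cm is -0.005, -0.4 cm is -0.004.

>>> arm_command:
  motion:
    - [[0,-0.001,0],0,1]
    - [[0,-0.002,0],0,1]
    - [[0,-0.003,0],0,1]
    - [[0,-0.004,0],0,1]
    - [[0,-0.005,0],0,1]

```text
time: 13.6
tool_pos: [0.5003, -0.1336, 0.0743]
eef_rot: [-180.0, 0.0, 9.4]
ft_force: [0.7, -0.2, 0.2]
opening: -0.001
finger_force: 0.0
```

Scaled: -0.5 cm is -0.005, -0.4 cm is -0.004.

>>> arm_command:
  motion:
    - [[0,-0.001,0],0,1]
    - [[0,-0.002,0],0,1]
    - [[0,-0.003,0],0,1]
    - [[0,-0.004,0],0,1]
    - [[0,-0.005,0],0,1]

```text
time: 14.22
tool_pos: [0.4995, -0.1287, 0.0743]
eef_rot: [180.0, -0.0, 9.4]
ft_force: [0.5, -5.0, -0.4]
opening: -0.001
finger_force: 2.4
```

Scaled: -0.4 cm is -0.004, -0.3 cm is -0.003.

>>> arm_command:
  motion:
    - [[0,-0.001,0],0,1]
    - [[0,-0.002,0],0,1]
    - [[0,-0.003,0],0,1]
    - [[0,-0.004,0],0,1]

```text
time: 14.72
tool_pos: [0.4987, -0.1247, 0.0743]
eef_rot: [-180.0, 0.0, 9.4]
ft_force: [-1.5, -5.1, -0.1]
opening: -0.001
finger_force: 2.4
```

Contact with the bar at about 5 N is sliding the carriage. I'll ease it on in short strokes and check the pin's height in the scene view after each one.

```bash
cat > chk.py <<'E'
from mv import *
b=np.mean([grab_frame('scene').astype(float) for _ in range(2)],0).astype(np.uint8)
H,S,V=hsv(b); k,c,s=blob(b,((H<8)|(H>172))&(S>120),(290,190,320,235)); print('red',c.round(2),s)
E
python3 chk.py
```

```text
red [300.75 208.38] [299 205   5   8  32]
```

>>> arm_command:
  motion:
    - [[0,-0.001,0],0,1]
    - [[0,-0.002,0],0,1]
    - [[0,-0.003,0],0,1]

```text
time: 15.2
tool_pos: [0.4983, -0.1218, 0.0743]
eef_rot: [-180.0, 0.0, 9.4]
ft_force: [-1.6, -5.6, 0.8]
opening: 0.0
finger_force: 2.4
```

```bash
python3 chk.py
```

```text
red [300.7  208.27] [299 205   5   8  33]
```

Scaled: -0.25 cm is -0.0025, -0.2 cm is -0.002.

>>> arm_command:
  motion:
    - [[0,-0.0005,0],0,1]
    - [[0,-0.001,0],0,1]
    - [[0,-0.0015,0],0,1]
    - [[0,-0.002,0],0,1]
    - [[0,-0.0025,0],0,1]

```text
time: 15.92
tool_pos: [0.4979, -0.1194, 0.0743]
eef_rot: [180.0, 0.0, 9.4]
ft_force: [-1.8, -5.1, -0.5]
opening: 0.003
finger_force: 2.4
```

```bash
python3 chk.py
```

```text
red [300.7  208.27] [299 205   5   8  33]
```

Scaled: -0.25 cm is -0.0025, -0.2 cm is -0.002.

>>> arm_command:
  motion:
    - [[0,-0.0005,0],0,1]
    - [[0,-0.001,0],0,1]
    - [[0,-0.0015,0],0,1]
    - [[0,-0.002,0],0,1]
    - [[0,-0.0025,0],0,1]

```text
time: 16.65
tool_pos: [0.4974, -0.1169, 0.0742]
eef_rot: [-180.0, 0.0, 9.4]
ft_force: [-2.0, -5.1, 0.5]
opening: -0.003
finger_force: 2.5
```

```bash
python3 chk.py
```

```text
red [301.   208.21] [299 205   5   8  28]
```

Scaled: -0.25 cm is -0.0025, -0.2 cm is -0.002.

>>> arm_command:
  motion:
    - [[0,-0.0005,0],0,1]
    - [[0,-0.001,0],0,1]
    - [[0,-0.0015,0],0,1]
    - [[0,-0.002,0],0,1]
    - [[0,-0.0025,0],0,1]

```text
time: 17.38
tool_pos: [0.497, -0.1144, 0.0742]
eef_rot: [-180.0, 0.0, 9.4]
ft_force: [-2.2, -5.1, -0.1]
opening: -0.001
finger_force: 2.1
```

```bash
python3 chk.py
```

```text
red [301.73 207.58] [300 204   5   8  33]
```

Scaled: -0.2 cm is -0.002, -0.15 cm is -0.0015.

>>> arm_command:
  motion:
    - [[0,-0.0005,0],0,1]
    - [[0,-0.001,0],0,1]
    - [[0,-0.0015,0],0,1]
    - [[0,-0.002,0],0,1]

```text
time: 17.98
tool_pos: [0.4966, -0.1124, 0.0742]
eef_rot: [-180.0, 0.0, 9.4]
ft_force: [-1.9, -3.8, 1.3]
opening: -0.002
finger_force: 2.1
```

```bash
python3 chk.py
```

```text
red [301.73 207.82] [300 204   5   9  33]
```

Scaled: -0.2 cm is -0.002, -0.15 cm is -0.0015.

>>> arm_command:
  motion:
    - [[0,-0.0005,0],0,1]
    - [[0,-0.001,0],0,1]
    - [[0,-0.0015,0],0,1]
    - [[0,-0.002,0],0,1]

```text
time: 18.58
tool_pos: [0.4963, -0.1105, 0.0743]
eef_rot: [-180.0, 0.0, 9.4]
ft_force: [-2.8, -4.9, 1.0]
opening: 0.002
finger_force: 2.0
```

```bash
python3 chk.py
```

```text
red [301.75 208.38] [300 205   5   8  32]
```

Scaled: -0.2 cm is -0.002, -0.15 cm is -0.0015.

>>> arm_command:
  motion:
    - [[0,-0.0005,0],0,1]
    - [[0,-0.001,0],0,1]
    - [[0,-0.0015,0],0,1]
    - [[0,-0.002,0],0,1]

```text
time: 19.18
tool_pos: [0.4961, -0.1087, 0.0743]
eef_rot: [180.0, 0.0, 9.4]
ft_force: [-3.7, -9.1, 0.4]
opening: -0.002
finger_force: 3.9
```

```bash
python3 chk.py; python3 -c "
import cv2
b=cv2.imread
from h import *
b=grab_frame('scene'); cv2.imwrite('pics/s6.png',cv2.resize(b[180:240,270:330],(390,390),interpolation=2))"
```

```text
red [301.   214.25] [299 211   5   8  32]
```

View pics/s6.png

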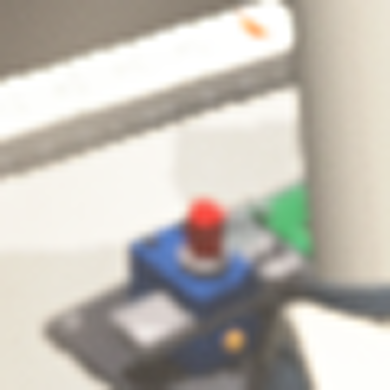

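The pin has dropped: the red handle is now at crop (205,230), standing low on the ear. The push force rose to 9 N, so I back off, go up and move over the pin.

Scaled: -9.5 cm is -0.095, 2.5 cm is 0.025.

>>> arm_command:
  motion:
    - [[0,0.005,0],0,1]
    - [[0,0.025,0],0,1]
    - [[0,0.025,-0.045],0,1]
    - [[0,0.025,-0.095],0,1]
    - [[0,-0.02,-0.095],0,1]

```text
time: 19.95
tool_pos: [0.496, -0.0917, 0.1727]
eef_rot: [179.8, -0.4, 9.2]
ft_force: [2.1, 1.2, -0.9]
opening: -0.002
finger_force: 0.0
```

Scaled: -18.4 cm is -0.184, -16 cm is -0.16.

>>> arm_command:
  motion:
    - [[0,-0.055,0],0,1]
    - [[0,-0.11,0],0,1]
    - [[0,-0.16,0],0,1]
    - [[0.001,-0.184,0],0,1]
    - [[0.001,-0.184,0],0,1]

```text
time: 20.58
tool_pos: [0.4643, 0.0936, 0.1694]
eef_rot: [-180.0, -0.0, 9.5]
ft_force: [0.6, -0.8, 0.0]
opening: -0.004
finger_force: 0.0
```

```bash
python3 chk.py; python3 -c "
from mv import *
delta([.4637,.0932,.126],9.4)"
```

```text
red [300.64 215.36] [299 212   4   8  25]
cm [-0.06 -0.11  4.34] roll -0.0001 tcp [0.4645 0.0922 0.1694] [ 1.7999e+02 -2.0000e-02  9.3900e+00] F [-0.5 -0.5 -0.3]
```

Scaled: 4.2 cm is 0.042, -0.06 cm is -0.0006.

>>> arm_command:
  motion:
    - [[-0.0006,-0.001,0.02],0,1]
    - [[-0.0006,-0.001,0.04],0,1]
    - [[-0.0006,-0.001,0.042],0,1]
    - [[-0.0006,-0.001,0.042],0,1]

```text
time: 21.18
tool_pos: [0.4635, 0.0931, 0.1277]
eef_rot: [180.0, -0.0, 9.3]
ft_force: [-0.0, 0.9, -0.6]
opening: -0.0
finger_force: 0.0
```

Scaled: 0.25 cm is 0.0025, 0.2 cm is 0.002.

>>> arm_command:
  motion:
    - [[0,0,0.0005],0,1]
    - [[0,0,0.001],0,1]
    - [[0,0,0.0015],0,1]
    - [[0,0,0.002],0,1]
    - [[0,0,0.0025],0,1]

```text
time: 21.8
tool_pos: [0.4631, 0.0939, 0.1248]
eef_rot: [-180.0, 0.0, 9.4]
ft_force: [0.0, -0.4, -0.8]
opening: 0.002
finger_force: 0.0
```

Scaled: 0.2 cm is 0.002, 0.15 cm is 0.0015.

>>> arm_command:
  motion:
    - [[0,0,0.0005],0,1]
    - [[0,0,0.001],0,1]
    - [[0,0,0.0015],0,1]
    - [[0,0,0.002],0,1]
    - [[0,0,0.002],0,1]

```text
time: 22.42
tool_pos: [0.4631, 0.0938, 0.1227]
eef_rot: [-180.0, 0.0, 9.4]
ft_force: [0.1, 0.5, 0.4]
opening: 0.003
finger_force: 0.0
```

>>> arm_command:
  motion:
    - [[0,0,0.0005],0,1]
    - [[0,0,0.001],0,1]
    - [[0,0,0.001],0,1]

```text
time: 22.8
tool_pos: [0.4633, 0.0938, 0.1218]
eef_rot: [180.0, -0.0, 9.4]
ft_force: [0.8, -0.4, 2.7]
opening: 0.001
finger_force: 1.3
```

Contact. Now a steady push in small steps.

Scaled: 0.1 cm is 0.001, 0.05 cm is 0.0005.

>>> arm_command:
  motion:
    - [[0,0,0.0005],0,1]
    - [[0,0,0.001],0,1]
    - [[0,0,0.001],0,1]

```text
time: 23.18
tool_pos: [0.4632, 0.0938, 0.1208]
eef_rot: [-180.0, -0.0, 9.4]
ft_force: [1.3, -0.3, 3.6]
opening: 0.004
finger_force: 1.8
```

Scaled: 0.1 cm is 0.001, 0.05 cm is 0.0005.

>>> arm_command:
  motion:
    - [[0,0,0.0005],0,1]
    - [[0,0,0.001],0,1]
    - [[0,0,0.001],0,1]

```text
time: 23.55
tool_pos: [0.4631, 0.0938, 0.1197]
eef_rot: [180.0, -0.0, 9.4]
ft_force: [1.9, -0.1, 3.8]
opening: -0.004
finger_force: 1.6
```

Scaled: 0.1 cm is 0.001, 0.05 cm is 0.0005.

>>> arm_command:
  motion:
    - [[0,0,0.0005],0,1]
    - [[0,0,0.001],0,1]
    - [[0,0,0.001],0,1]

```text
time: 23.92
tool_pos: [0.4632, 0.0938, 0.1188]
eef_rot: [180.0, -0.0, 9.4]
ft_force: [1.9, -0.2, 3.5]
opening: 0.001
finger_force: 2.1
```

Scaled: 0.1 cm is 0.001, 0.05 cm is 0.0005.

>>> arm_command:
  motion:
    - [[0,0,0.0005],0,1]
    - [[0,0,0.001],0,1]
    - [[0,0,0.001],0,1]

```text
time: 24.3
tool_pos: [0.4632, 0.0938, 0.1178]
eef_rot: [180.0, -0.0, 9.4]
ft_force: [3.3, -0.1, 4.0]
opening: -0.001
finger_force: 2.2
```

Scaled: 0.1 cm is 0.001, 0.05 cm is 0.0005.

>>> arm_command:
  motion:
    - [[0,0,0.0005],0,1]
    - [[0,0,0.001],0,1]
    - [[0,0,0.001],0,1]

```text
time: 24.68
tool_pos: [0.4632, 0.0938, 0.1168]
eef_rot: [180.0, -0.0, 9.4]
ft_force: [2.4, -0.2, 4.4]
opening: -0.002
finger_force: 2.3
```

Scaled: 0.05 cm is 0.0005.

>>> arm_command:
  motion:
    - [[0,0,0.0005],0,1]
    - [[0,0,0.0005],0,1]

```text
time: 24.92
tool_pos: [0.4634, 0.0938, 0.1165]
eef_rot: [180.0, -0.0, 9.4]
ft_force: [2.1, -1.1, 8.5]
opening: 0.003
finger_force: 4.1
```

Scaled: 0.05 cm is 0.0005, 0.03 cm is 0.0003.

>>> arm_command:
  motion:
    - [[0,0,0.0003],0,1]
    - [[0,0,0.0005],0,1]
    - [[0,0,0.0005],0,1]

```text
time: 25.3
tool_pos: [0.4637, 0.0939, 0.1162]
eef_rot: [180.0, -0.1, 9.4]
ft_force: [1.8, 0.1, 12.8]
opening: -0.001
finger_force: 6.4
```

A firm stop exactly at the flush height. I retract upwards and check.

Scaled: -12 cm is -0.12, -8 cm is -0.08.

>>> arm_command:
  motion:
    - [[0,0,-0.005],0,1]
    - [[0,0,-0.03],0,1]
    - [[0,0,-0.08],0,1]
    - [[0,0,-0.12],0,1]
    - [[0,0,-0.12],0,1]

```text
time: 25.92
tool_pos: [0.4639, 0.094, 0.2382]
eef_rot: [180.0, -0.2, 9.4]
ft_force: [-0.2, 0.3, -0.1]
opening: 0.004
finger_force: 0.0
```

```bash
python3 chk.py; python3 -c "
from h import *
print(proj('scene',[[.4637,.0932,z] for z in (.067,.085,.099)]))
b=grab_frame('scene'); cv2.imwrite('pics/s7.png',cv2.resize(b[180:240,270:330],(390,390),interpolation=2))"
```

```text
red [300.64 216.68] [299 213   5   8  28]
[[300.75220332 220.21523089]
 [300.69507605 216.05124347]
 [300.65008373 212.77538996]]
```

View pics/s7.png

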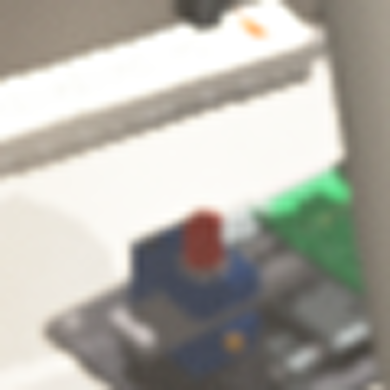

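The pin sits upright at crop (203,245), its flange on the ear. The handle's height matches the flush prediction and the robot is clear of the jig.

```bash
python3 -c "
from bench import job
print(job.job_done())"
```

```text
the job is handed in; nothing more can be done
None
```

The pin is pressed home through both ears and the drawbar's eye, and the job was handed in at about 26 s of the 64 s allowed; the last picture shows it upright with its flange on the ear, though no verdict came back.

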